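# Wind the geared lazy susan round to bring the honey pot to the pointer

### The arm

A 6-joint arm with a two-finger parallel gripper is mounted at the origin on the work surface. World frame = base frame: x ahead of the robot, y to its left, z up, the work surface at z = 0. Lengths are in m, angles in degrees, forces in N, time in s.
With the tool pointing down it reaches from about 0.25 to 0.725 m from the base axis. Payload 4 kg.
Tool frame: the origin (TCP) lies between the finger pads; the fingertips stand ctrl.tcp_to_tips ahead of it and the grasp point (between the pads) is the TCP (ctrl.tcp_to_tips is the distance from the TCP to the fingertips, in m); z points along the fingers, x is the direction in which the jaws open and shut, and the axes are right-handed (so a half turn about z gives the same grasp; the last joint's range is limited). The gripper opens to 85 mm and grips with 20 to 120 N. Pads are 22 mm wide; open, the fingers measure 114 mm over their backs; the gripper's body (76 mm by 85 mm) begins 54 mm behind the grasp point. The pads swing forward as they close: fully open they stand 13 mm farther back than shut.
Start: joints at [76.834, 13.785, 0.286, 76.501, 0, 90], TCP at [0.114, 0.487, 0.25] pointing down, gripper open.
Joint ranges: [-155.79, 155.79], [-60.16, 107.12], [-62.33, 73.08], [-114, 123.19], [-81.49, 82.49], [-180, 180]. Speed limits (degrees/s): [159.86, 159.86, 180, 180, 180, 180].

### API

Orientations are given as a 3x3 rotation matrix whose columns are the frame's x, y, z axes.
In Python, from rig import ctrl, eyes, workorder gives the robot as it stands. The module is installed in compiled form; this text tells all that it offers.
- The arm moves only by the tool drive_tool, never from a script. Its argument "increments" is a list that holds one entry, the list of rows, each a list of 5 numbers: the shift along the tool's x, y, z in cm, then the turn about the tool's z in rad, then the opening in per cent of the stroke, from 0 (shut) to 100 (fully open). In form: [[[dx, dy, dz, turn, grip], ...]]. A call has exactly 10 rows; each row is the pose to reach, as a shift and turn from the pose measured when the call began, along the tool's axes at that moment; what a row does not reach only later rows make up. A row lasts 1/8 s, in which the tool goes at most 62.5 mm and 10.7 degrees, less where a joint would pass 70% of its speed; a pose out of reach is approached as far as the arm can. A call with a gripper value outside its range is refused whole. The fingers move at their own pace and stop on an object; "newtons" is the grip in N (left out, the last holds). Time passes only in rows, so rows that repeat a pose let the fingers close, or fill a call up. It gives the time, the measured TCP pose, the force and the opening at its end, in the units of the state.
- ctrl.state(): the state, without advancing time (a new reading comes with each control period).
- eyes.camera(name): name is "side" or "top" or "wrist"; returns a dict with "color" (384x512x3 uint8, blue, green, red), "intrinsics" (3x3 intrinsics, pixels), "xyz" and "rotation" of the camera in the world. Camera axes: x right, y up, looking along -z (the intrinsics and any distortion apply to the point x, -y, -z); pixel columns grow to the right and rows downward; lengths in m; the calibration is good to about 2 mm. A picture is of the moment at which its call begins. There is no depth.
- workorder.job_done(): hands the job in, once; it reports no verdict.
The state is a dict: "time_s": time; "joint_positions": joint angles; "qvel": joint speeds; "joint_torque": joint torques, N m; "tcp_pos": TCP position; "ee_rot": TCP orientation; "contact_force": force on the tool from outside, world axes, zero at the start; "ft_torque": the same for the moment, N m; "gripper_width": opening from 0.0 (shut) to 1.0 (fully open).
Only numpy, scipy, OpenCV 4.12 (cv2) and the standard library are available. Lean on these libraries where they do the work, as an engineer would, in place of code of your own. Each camera call takes 0.05 s, during which the arm holds its last target. There are 200 camera calls.

### The job

The lazy susan is turned by its winder, the square-topped oak box joined to it. Fit the loose steel crank fully down onto the winder's upright square shaft and let go of it; then take it by its wooden knob and wind it round, full circles, until the honey pot stands in line with the little steel pointer on the susan's base, and leave the crank on the shaft. Turn the susan only with the crank, never by pushing the turntable or what stands on it, and leave the mug and the green peg where they are.

Things in the scene. Friction and masses are not known exactly. Their poses are not given: they have to be found in the camera images.
- hub (a point): Loose steel crank, about 0.26 kg (light arm, heavy hub), flat on the counter, socket down. Point: centre of its hub, a square block 34 x 34 mm, 36 mm high, 18 mm above its underside, sides square to the axes. z up, x from hub along the arm to the knob. The arm, 18 mm wide and 10 mm thick, leaves the hub at +x, flush with its underside: grip the hub across y (x is possible above the arm).
- socket (a point): Centre of the crank hub's underside, mouth of a blind square socket 18 x 18 mm, 26 mm deep, its sides parallel to the hub's. It faces down as the crank lies. Axes are the crank's.
- knob_mid (a point): Middle of the crank's dark wooden knob, an upright cylinder 22 mm across and 40 mm high that spins freely on its pin, so the hand need not turn while winding. This point is 78 mm from the hub's axis along the arm and 32 mm above the hub's underside; the knob runs from 20 mm below to 20 mm above it. Axes are the crank's.
- shaft_seat (a point): On the winder shaft's upright axis, at the top of its round steel collar (34 mm across, 78 mm above the counter): the crank's underside rests here when fully home. From here a 16 x 16 mm square steel shaft rises 23 mm, the last 5 mm tapering to 10 mm. x, y turn with the shaft, square to its flats; the socket fits every quarter turn with 1 mm play a side.
- base: Fixed pale oak base; origin at counter height under the shaft's axis, x towards the turntable's centre, 300 mm away. The winder is its box, 100 x 100 x 70 mm high, under the shaft's collar. The shaft turns endlessly either way with 0.2 N m of friction and stays where it is left; winding the shorter way round saves time.
- susan: Pale oak turntable, 300 mm across, top 48 mm above the counter; origin at its centre, 30 mm above the counter; x points to the honey pot. Geared to the shaft: it turns the same way round, one turn for five turns of the crank. Honey pot, empty glass jar and steel grater stand fast on it. The robot must not push it.
- pot (a point): White lidded ceramic honey pot, 88 mm across and about 97 mm high, set fast in a recess of the turntable, 95 mm from its centre; this point is on the pot's axis, half-way up. Its x axis points outward from the turntable's centre through the pot.
- pointer: Dark steel pointer, an upright wedge 34 mm wide and 36 mm long on the rim of the base just outside the turntable, top 50 mm above the counter. This origin lies on the turntable's axis at counter height; x points from there outward to the pointer. The pot is in line when its x axis points the same way as this one.
- mug: Terracotta-coloured mug, 76 mm across and 85 mm high, on the counter; origin under its centre. Leave it alone.
- peg: Green plastic peg lying on the counter, 75 x 21 x 9 mm; origin under its centre. Leave it alone.
Not all that is in view belongs to the job. There is more than one size of the part that bears hub; the job needs the largest.

How it is judged (in metres and radians):
On the way, in this order (a step that is already met when the one before it is completed fails the run):
1. the crank is fully home on the square shaft and let go of (horizontal distance between hub and shaft_seat below 0.004 m and z of hub in the frame of shaft_seat below 0.021 m and angle between hub's own z axis and vertical below 0.07 rad and contact force between the fingers and crank below 0.1 N), for 0.2 s.
2. the crank, on the shaft, has wound the honey pot round to the pointer (horizontal distance between hub and shaft_seat below 0.004 m and z of hub in the frame of shaft_seat below 0.021 m and angle between hub's own z axis and vertical below 0.07 rad and angle between the x axis of pot and the x axis of pointer, either way round below 0.15 rad and x of pot in the frame of pointer above 0.05 m), for 0.1 s.
At the end, for the whole second after the job is handed in: The honey pot is in line with the pointer (within 0.15 rad about the turntable's axis), the crank is upright and fully home on the shaft (underside within 3 mm of the collar, within 4 mm of the axis), let go of and at rest (all of step 2 and contact force between the fingers and crank below 0.1 N and linear speed of crank below 0.02 m/s); the robot touches nothing.
It fails at once if the robot pushes the turntable or what stands on it (contact force between any of the fingers, the arm and susan above 1.5 N).
It fails at once if the mug or the peg is moved by over 30 mm (distance of any of mug, peg from where it was at the start of the episode above 0.03 m).
It also fails if it takes over 72 s, if anything falls off the work surface, if the arm or the gripper's body presses on something with over 40 N, if the wrist force passes 120 N, or if a joint passes its speed limit or range.

## Working session

There is one attempt and no reset: what is moved stays moved. The work goes in short steps, Python scripts to look and compute and a tool call to move; the robot and the scene stay as the last step left them, time stands still between calls to the robot, and variables do not carry over. Pictures are saved under pics/ and viewed, about 8 in all and at most 12, crops included, and the job is handed in when it is done.

Besides the shell and the picture viewer there is one more tool, called after "Request:" in YAML: its name, and indented under it one key for each argument. drive_tool: Moves the arm, as the interface text tells. Its arguments: {"type":"object","properties":{"increments":{"type":"array","items":{"type":"array","items":{"type":"array","items":{"type":"number"}}}},"newtons":{"type":"number"}},"required":["increments"]}

```bash
mkdir -p pics; cat > h.py <<'E'
import numpy as np, cv2, json
from rig import ctrl, eyes, workorder
def snap(n,f):
    c=eyes.camera(n); cv2.imwrite(f'pics/{f}.png',c['color'])
    np.savez(f'pics/{f}.npz',K=c['intrinsics'],t=c['xyz'],R=c['rotation']); return c
def load(f):
    d=np.load(f'pics/{f}.npz'); return d['K'],d['t'],d['R']
def ray(f,u,v):
    K,t,R=load(f); d=np.linalg.inv(K)@[u,v,1]; return t,R@(d*[1,-1,-1])
def atz(f,u,v,z):
    t,d=ray(f,u,v); return t+d*(z-t[2])/d[2]
def proj(f,p):
    K,t,R=load(f); q=R.T@(np.array(p)-t); q=K@(q*[1,-1,-1]); return q[:2]/q[2]
E
python3 - <<'E'
from h import *
for n in('top','side','wrist'): c=snap(n,n+'0'); print(n,c['xyz'],c['rotation'].round(3).tolist(),c['intrinsics'].tolist(), [k for k in c])
print(ctrl.state(),ctrl.tcp_to_tips)
a=cv2.imread('pics/top0.png');b=cv2.imread('pics/side0.png')
cv2.imwrite('pics/t.png',cv2.resize(a,(800,600)))
E
```

```text
top [ 0.41855007 -0.02133961  1.24068089] [[0.023, 0.993, -0.114], [-0.999, 0.025, 0.023], [0.025, 0.113, 0.993]] [[359.18126227809034, 0.0, 260.52186215513115], [0.0, 359.18126227809034, 195.33671916797533], [0.0, 0.0, 1.0]] ['color', 'intrinsics', 'xyz', 'rotation']
side [ 0.53497348 -0.90581733  0.90487078] [[1.0, 0.003, -0.027], [-0.022, 0.681, -0.732], [0.016, 0.732, 0.681]] [[475.48725483342776, 0.0, 257.9155220633606], [0.0, 475.48725483342776, 190.60452864764548], [0.0, 0.0, 1.0]] ['color', 'intrinsics', 'xyz', 'rotation']
wrist [0.04146578 0.50355785 0.37384775] [[0.229, -0.931, -0.284], [0.974, 0.218, 0.069], [-0.002, -0.292, 0.956]] [[294.9619247816874, 0.0, 252.97876890743188], [0.0, 294.9619247816874, 190.47051460665915], [0.0, 0.0, 1.0]] ['color', 'intrinsics', 'xyz', 'rotation']
{'time_s': 0.15, 'joint_positions': array([ 7.68336680e+01,  1.38216836e+01,  2.30324864e-01,  7.64999257e+01,
       -1.00751424e-03,  9.00001059e+01]), 'qvel': array([ 0.02403705, -0.14348677,  0.19228636,  0.03006663,  0.05612258,
       -0.03031279]), 'joint_torque': array([-1.15854996e-04, -3.72636080e+01,  2.52637982e+01,  1.23931171e-02,
        4.22184911e-06, -7.15411943e-06]), 'tcp_pos': array([0.11379271, 0.48642128, 0.24961519]), 'ee_rot': array([[ 2.27780249e-01,  9.73712503e-01, -3.45777947e-04],
       [ 9.73711261e-01, -2.27780511e-01, -1.55533785e-03],
       [-1.59321339e-03,  1.75873618e-05, -9.99998731e-01]]), 'contact_force': array([0.05218539, 0.64113399, 0.37588137]), 'ft_torque': array([-0.01892964,  0.01023873, -0.04318598]), 'gripper_width': 1.0048490167570951} 0.019
```

View pics/t.png

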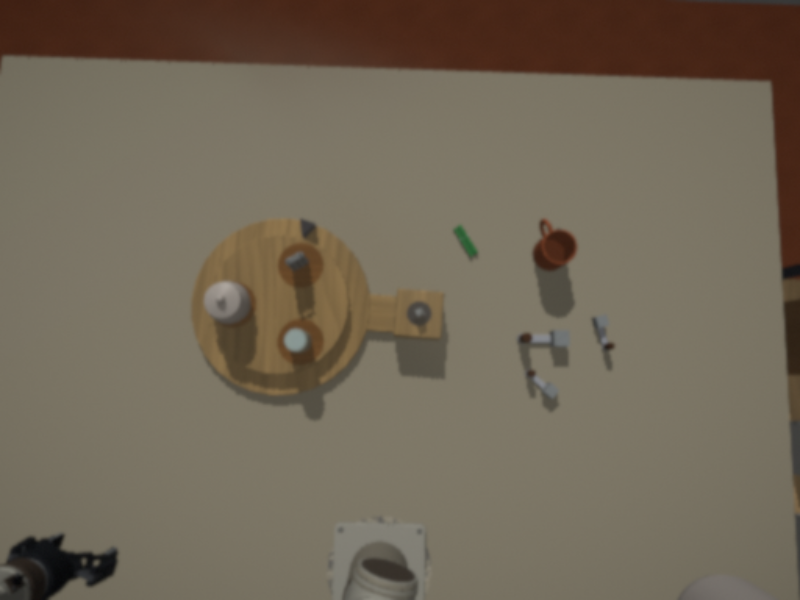

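View pics/side0.png

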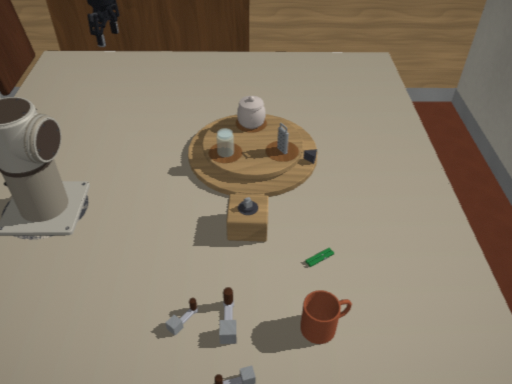

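The top view (800-wide) shows three cranks. The hubs are at (560,339), the biggest, with its knob at (525,338), at (548,391) and at (600,323). The first fits "largest". Shaft is at (419,313), pot (228,300), pointer (308,227). I'll confirm in an enlarged crop.

```bash
python3 - <<'E'
from h import *
a=cv2.imread('pics/top0.png');b=cv2.imread('pics/side0.png')
# top crop cranks+shaft : cols 245..405, rows 130..260 ; scale 5
c1=cv2.resize(a[175:265,245:405],None,fx=5,fy=5,interpolation=cv2.INTER_CUBIC)
c2=cv2.resize(a[135:260,115:240],None,fx=3.2,fy=3.2,interpolation=cv2.INTER_CUBIC)
cv2.imwrite('pics/c1.png',c1)
c3=cv2.resize(b[270:384,150:270],None,fx=3.2,fy=3.2,interpolation=cv2.INTER_CUBIC)
o=np.zeros((400,800,3),np.uint8);o[:400,:400]=c2;o[:364,400:784]=c3
cv2.imwrite('pics/c2.png',o)
S=1.5625
for n,u,v,z in[('hub',560,339,.036),('knob',525,338,.052),('h2',548,391,.03),('h3',600,323,.03),('shaft',419,313,.1),('pot',228,300,.1),('pointer',308,227,.05),('mug',557,245,.085),('peg',465,241,.009)]:
    print(n,atz('top0',u/S,v/S,z).round(4))
for n,u,v,z in[('hub',228,327,.036),('knob',228,291,.052),('shaft',249,203,.1),('pointer',311,155,.05)]:
    print('side',n,atz('side0',u,v,z).round(4))
E
```

```text
Traceback (most recent call last):
ValueError: could not broadcast input array from shape (365,384,3) into shape (364,384,3)
```

View pics/c1.png

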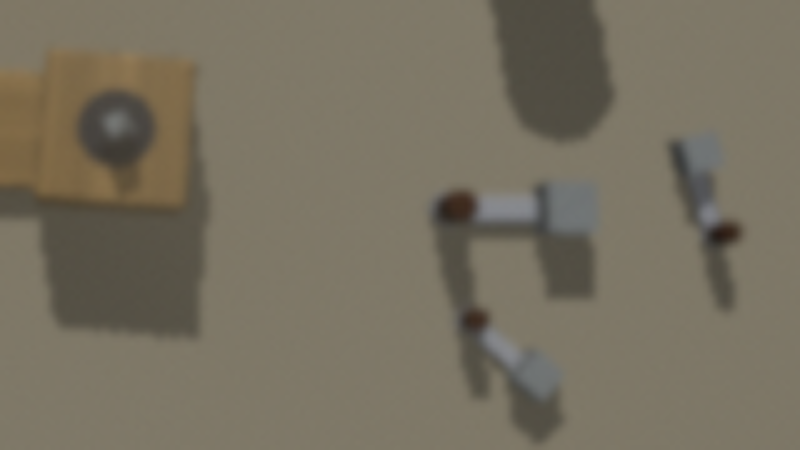

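The crop confirms it: the largest crank has its hub top at (573,209), about 49 px or 34 mm wide, and its knob at (457,207). The two others are visibly smaller. Shaft tip is at (116,125).

```bash
python3 - <<'E'
from h import *
a=cv2.imread('pics/top0.png');b=cv2.imread('pics/side0.png')
o=np.zeros((400,800,3),np.uint8);o[:400,:400]=cv2.resize(a[135:260,115:240],(400,400),interpolation=cv2.INTER_CUBIC)
o[:400,400:]=cv2.resize(b[80:245,185:325],(400,400))
cv2.imwrite('pics/c2.png',o)
C=lambda x,y:(245+(x+.5)/5-.5,175+(y+.5)/5-.5)
for n,u,v,z in[('hub',573,209,.036),('hubL',552,208,.036),('hubR',597,209,.036),('knob',460,206,.052),('shafttip',116,123,.101),('collar',116,128,.078),
 ('boxTL',50,48,.07),('boxTR',193,62,.07),('boxBR',186,208,.07),('boxBL',38,196,.07)]:
    print(n,atz('top0',*C(u,v),z).round(4))
S=1.5625
for n,u,v,z in[('pot',221,300,.145),('pointer',308,227,.05),('mug',557,245,.085),('peg',465,241,.009),('sL',192,305,.048),('sR',370,305,.048),('sT',281,219,.048),('sB',281,393,.048)]:
    print(n,atz('top0',(u+.5)/S-.5,(v+.5)/S-.5,z).round(4))
for n,u,v,z in[('hub',228,327,.036),('knob',228,291,.052),('shaft',249,203,.1),('pointer',311,155,.05)]:
    print('side',n,atz('side0',u,v,z).round(4))
E
```

```text
hub [ 0.4937 -0.3839  0.036 ]
hubL [ 0.4941 -0.3696  0.036 ]
hubR [ 0.4941 -0.4002  0.036 ]
knob [ 0.4929 -0.3034  0.052 ]
shafttip [ 0.5375 -0.071   0.101 ]
collar [ 0.5367 -0.072   0.078 ]
boxTL [ 0.5893 -0.0278  0.07  ]
boxTR [ 0.5825 -0.1223  0.07  ]
boxBR [ 0.4862 -0.1192  0.07  ]
boxBL [ 0.4917 -0.0224  0.07  ]
pot [0.5458 0.3174 0.145 ]
pointer [0.7204 0.1699 0.05  ]
mug [ 0.6879 -0.3613  0.085 ]
peg [ 0.7089 -0.1757  0.009 ]
sL [0.5449 0.4077 0.048 ]
sR [0.5545 0.0311 0.048 ]
sT [0.7369 0.2292 0.048 ]
sB [0.3647 0.2113 0.048 ]
side hub [ 0.499  -0.3817  0.036 ]
side knob [ 0.4976 -0.3047  0.052 ]
side shaft [ 0.5441 -0.0843  0.1   ]
side pointer [0.7248 0.1633 0.05  ]
```

View pics/c2.png

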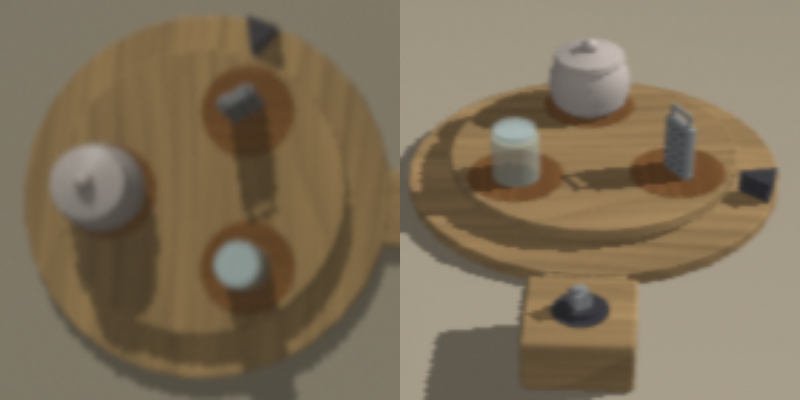

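The right half (side view) shows the pot far side, jar and grater, and the pointer at (757,184). Estimates:
- **Hub:** (0.495,-0.384), arm along +y.
- **Shaft:** (0.537,-0.072).
- **Turntable centre:** about (0.555,0.226).
- **Pot and pointer:** pot at about 96°, pointer at about -18°. That means roughly 1.6 crank turns clockwise.

I'll look at the shaft from close by on the way.

Request:
drive_tool:
  increments:
    - [[-49.4,55,6,1.34,100],[-49.4,55,6,1.34,100],[-49.4,55,6,1.34,100],[-49.4,55,6,1.34,100],[-49.4,55,6,1.34,100],[-49.4,55,6,1.34,100],[-49.4,55,6,1.34,100],[-49.4,55,6,1.34,100],[-49.4,55,6,1.34,100],[-49.4,55,6,1.34,100]]

```text
time_s: 1.4
tcp_pos: [0.4709, -0.0262, 0.1996]
ee_rot: [[1.0, 0.001, -0.0], [0.001, -1.0, -0.001], [-0.0, 0.001, -1.0]]
contact_force: [1.8, 0.8, 0.1]
gripper_width: 1.0
```

Request:
drive_tool:
  increments:
    - [[3.3,4.7,0.5,0,100],[6.6,9.4,1,0,100],[6.6,9.4,1,0,100],[6.6,9.4,1,0,100],[6.6,9.4,1,0,100],[6.6,9.4,1,0,100],[6.6,9.4,1,0,100],[6.6,9.4,1,0,100],[6.6,9.4,1,0,100],[6.6,9.4,1,0,100]]

```text
time_s: 2.65
tcp_pos: [0.5369, -0.1202, 0.1897]
ee_rot: [[1.0, 0.001, -0.0], [0.001, -1.0, -0.001], [-0.0, 0.001, -1.0]]
contact_force: [0.1, 0.1, 0.4]
gripper_width: 1.003
```

```bash
python3 - <<'E'
from h import *
c=snap('wrist','w1'); print(c['xyz'],ctrl.state()['tcp_pos'])
cv2.imwrite('pics/w1b.png',cv2.resize(c['color'],(800,600),interpolation=cv2.INTER_CUBIC)); print(proj('w1',[.537,-.072,.101]))
E
```

```text
[ 0.53679444 -0.04574394  0.3139723 ] [ 0.53693289 -0.12018104  0.18967611]
[253.02330426 138.58139202]
```

View pics/w1b.png

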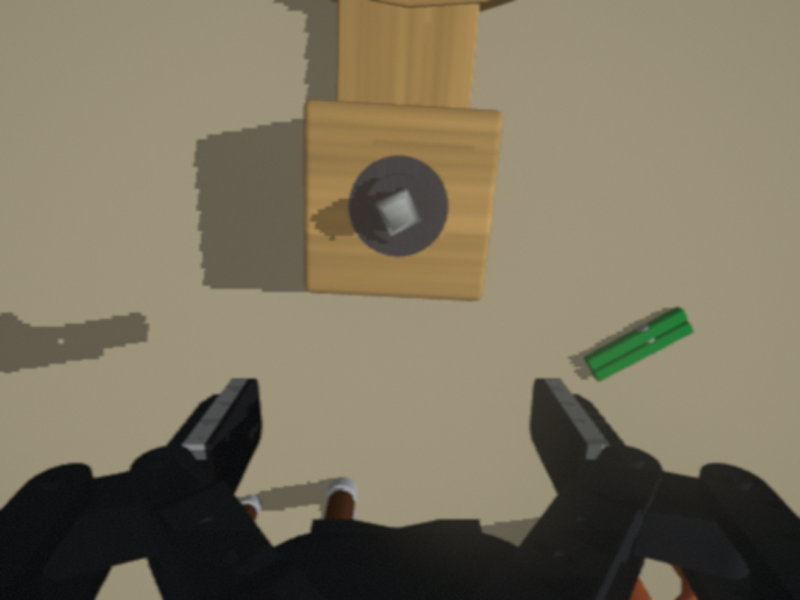

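The wrist view shows the box, the collar at (398,206) and the shaft tip at (398,212), rotated about 25°. I'll enlarge it for the shaft angle.

```bash
python3 - <<'E'
from h import *
a=cv2.imread('pics/w1.png')
cv2.imwrite('pics/w1c.png',cv2.resize(a[95:170,215:295],None,fx=8,fy=8,interpolation=cv2.INTER_CUBIC))
E
```

```text
(no output)
```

View pics/w1c.png

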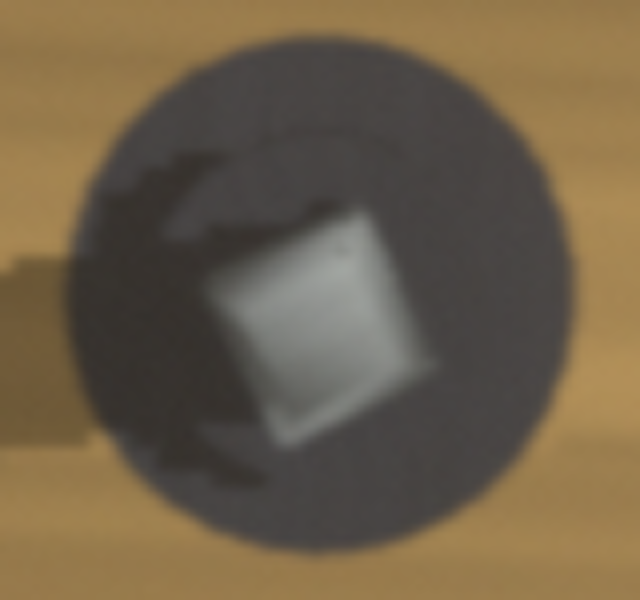

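```bash
python3 - <<'E'
from h import *
C=lambda x,y:(215+(x+.5)/8-.5,95+(y+.5)/8-.5)
P=np.array([atz('w1',*C(*p),.096)[:2] for p in[(367,208),(435,365),(285,447),(208,285)]])
print(P.round(4),P.mean(0))
for i in range(4):
    d=P[(i+1)%4]-P[i]; print(np.degrees(np.arctan2(d[1],d[0]))%90,np.linalg.norm(d))
print('disc',atz('w1',*C(321,293),.071), atz('w1',*C(321,298),.078))
W=lambda u,v:((u+.5)/1.5625-.5,(v+.5)/1.5625-.5)
B=np.array([atz('w1',*W(*p),.07)[:2] for p in[(306,102),(500,112),(480,299),(307,291)]]);print(B.round(4),B.mean(0))
E
```

```text
[[ 0.5423 -0.0597]
 [ 0.5487 -0.0738]
 [ 0.5349 -0.0813]
 [ 0.5279 -0.0666]] [ 0.53847152 -0.07035644]
24.289535530625884 0.015422250775322742
28.70446075446506 0.015727617383994405
25.18689655256057 0.016343732454148708
25.33638462797826 0.015939573327745687
disc [ 0.53838073 -0.06974467  0.071     ] [ 0.53833573 -0.06953879  0.078     ]
[[ 0.4931 -0.02  ]
 [ 0.5885 -0.0246]
 [ 0.5838 -0.121 ]
 [ 0.4882 -0.1164]] [ 0.53839449 -0.0704913 ]
```

Shaft at (0.5384,-0.0702), flats at 25.5° mod 90. Next, the crank.

Request:
drive_tool:
  increments:
    - [[-0.8,6,0.4,0,100],[-1.6,12,0.8,0,100],[-2.4,18,1.2,0,100],[-3.2,24,1.6,0,100],[-4.2,31,2,0,100],[-4.2,31,2,0,100],[-4.2,31,2,0,100],[-4.2,31,2,0,100],[-4.2,31,2,0,100],[-4.2,31,2,0,100]]

```text
time_s: 3.95
tcp_pos: [0.4957, -0.4291, 0.1705]
ee_rot: [[1.0, 0.002, 0.0], [0.002, -1.0, -0.001], [0.0, 0.001, -1.0]]
contact_force: [0.4, 0.5, -0.6]
gripper_width: 0.997
```

```bash
python3 - <<'E'
from h import *
c=snap('wrist','w2'); print(c['xyz'],ctrl.state()['tcp_pos'])
cv2.imwrite('pics/w2b.png',cv2.resize(c['color'],(800,600),interpolation=cv2.INTER_CUBIC)); print(proj('w2',[.495,-.384,.036])*1.5625)
E
```

```text
[ 0.49538402 -0.35470007  0.29477709] [ 0.49558181 -0.42938704  0.17048387]
[393.9703627  211.69396246]
```

View pics/w2b.png

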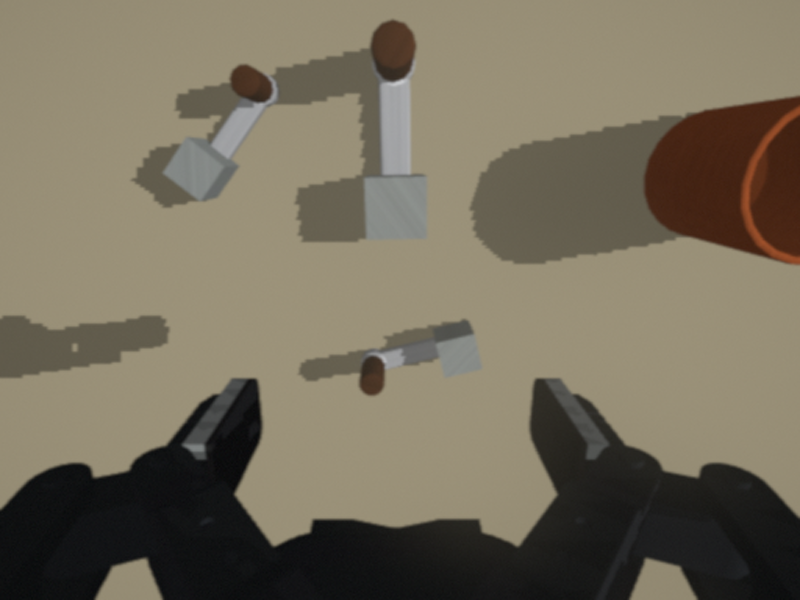

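The hub's top corners are at (365,176), (426,175), (427,239) and (365,240), with the knob top at (392,43).

```bash
python3 - <<'E'
from h import *
W=lambda u,v:((u+.5)/1.5625-.5,(v+.5)/1.5625-.5)
B=np.array([atz('w2',*W(*p),.036)[:2] for p in[(365,176),(426,175),(427,239),(365,240)]]);print(B.round(4),B.mean(0))
k=atz('w2',*W(393,41),.052)[:2];print(k,np.linalg.norm(k-B.mean(0)),np.degrees(np.arctan2(*(k-B.mean(0))[::-1])))
print(atz('w2',*W(462,355),.028),atz('w2',*W(372,380),.04))
E
```

```text
[[ 0.4791 -0.3647]
 [ 0.5122 -0.3641]
 [ 0.5135 -0.3991]
 [ 0.4785 -0.3997]] [ 0.49582777 -0.38189713]
[ 0.49438451 -0.30258546] 0.07932480176589858 91.04251623822238
[ 0.5376808  -0.47390093  0.028     ] [ 0.48146474 -0.48520655  0.04      ]
```

Request:
drive_tool:
  increments:
    - [[0,-4.7,3,0,100],[0,-4.7,6,0,85],[0,-4.7,9,0,85],[0,-4.7,12,0,85],[0,-4.7,13.5,0,85],[0,-4.7,14,0,85],[0,-4.7,14,0,85],[0,-4.7,14,0,85],[0,-4.7,14,0,60],[0,-4.7,14,0,50]]
  newtons: 60

```text
time_s: 5.25
tcp_pos: [0.4957, -0.3828, 0.031]
ee_rot: [[1.0, 0.002, 0.001], [0.002, -1.0, -0.002], [0.001, 0.002, -1.0]]
contact_force: [0.3, 0.0, -0.5]
gripper_width: 0.5
```

Request:
drive_tool:
  increments:
    - [[0,0,0,0,0],[0,0,0,0,0],[0,0,0,0,0],[0,0,0,0,0],[0,0,0,0,0],[0,0,0,0,0],[0,0,-1,0,0],[0,0,-3,0,0],[0,0,-6,0,0],[0,0,-9,0,0]]

```text
time_s: 6.5
tcp_pos: [0.495, -0.382, 0.121]
ee_rot: [[1.0, 0.002, -0.001], [0.002, -1.0, -0.0], [-0.001, 0.0, -1.0]]
contact_force: [-0.1, -0.5, -2.5]
gripper_width: 0.389
```

Request:
drive_tool:
  increments:
    - [[0,0,-4,0,0],[0.6,-5,-4,-0.1,0],[1.4,-10,-4,-0.2,0],[2.1,-15,-4,-0.3,0],[2.8,-20,-4,-0.4,0],[3.5,-25,-4,-0.443,0],[4.1,-29,-4,-0.443,0],[4.3,-31.2,-4,-0.443,0],[4.3,-31.2,-4,-0.443,0],[4.3,-31.2,-4,-0.443,0]]

```text
time_s: 7.75
tcp_pos: [0.5371, -0.0703, 0.1606]
ee_rot: [[0.903, 0.43, -0.002], [0.43, -0.903, -0.001], [-0.002, -0.0, -1.0]]
contact_force: [-0.9, 0.3, -2.5]
gripper_width: 0.385
```

```bash
python3 - <<'E'
from h import *
s=ctrl.state();print(s['tcp_pos'],s['ee_rot'].round(4).tolist(),s['gripper_width'])
c=snap('wrist','w3'); 
for p in ([.5384,-.0702,.101],[.5384,-.0702,.078],s['tcp_pos']): print((proj('w3',p)*1.5625).round())
cv2.imwrite('pics/w3b.png',cv2.resize(c['color'],(800,600),interpolation=cv2.INTER_CUBIC))
E
```

```text
[ 0.53710855 -0.0702719   0.16058481] [[0.9027, 0.4303, -0.0018], [0.4303, -0.9027, -0.0008], [-0.002, -0.0001, -1.0]] 0.384678279088427
[398. 339.]
[398. 321.]
[395. 412.]
```

View pics/w3b.png

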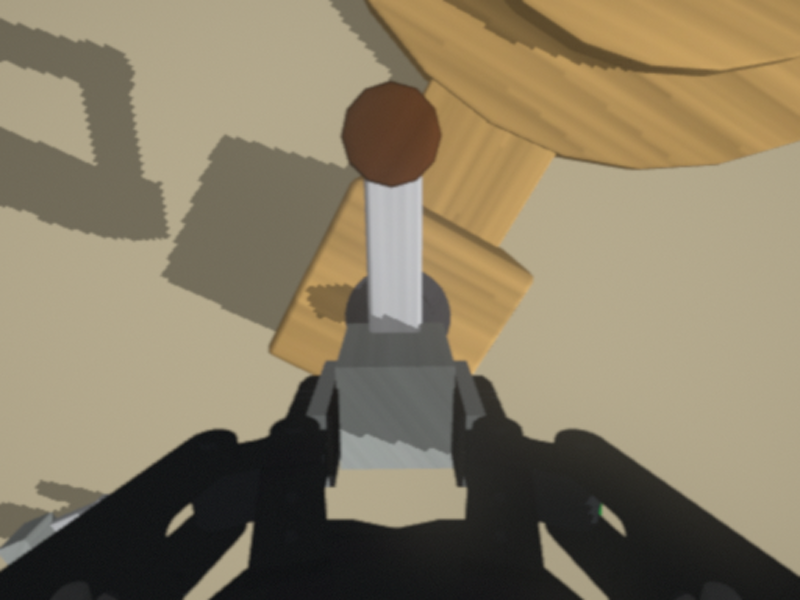

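```bash
python3 - <<'E'
from h import *
W=lambda u,v:((u+.5)/1.5625-.5,(v+.5)/1.5625-.5)
tcp=np.array([.5371,-.0703,.1606]);R=np.array([[0.9027, 0.4303, -0.0018], [0.4303, -0.9027, -0.0008], [-0.002, -0.0001, -1.0]])
for z in(.1656,.1666,.1676):
  for p in[(335,366),(457,366),(338,468),(454,468)]:
    print(z,p,((atz('w3',*W(*p),z)-tcp)@R*1000).round(1))
print('bottom front',((atz('w3',*W(395,331),.1306+0.010)-tcp)@R*1000).round(1))
print('knob',((atz('w3',*W(391.5,133),.1826)-tcp)@R*1000).round(1))
print('shaft',((np.array([.5384,-.0702,.078])-tcp)@R*1000).round(1))
E
```

```text
0.1656 (335, 366) [-17.2 -17.8  -5. ]
0.1656 (457, 366) [ 17.4 -17.8  -5. ]
0.1656 (338, 468) [-17.6  16.3  -5. ]
0.1656 (454, 468) [17.8 16.3 -5. ]
0.1666 (335, 366) [-17.  -18.3  -6. ]
0.1666 (457, 366) [ 17.3 -18.2  -6. ]
0.1666 (338, 468) [-17.4  15.5  -6. ]
0.1666 (454, 468) [17.7 15.5 -6. ]
0.1676 (335, 366) [-16.9 -18.7  -7. ]
0.1676 (457, 366) [ 17.1 -18.7  -7. ]
0.1676 (338, 468) [-17.3  14.8  -7. ]
0.1676 (454, 468) [17.5 14.8 -7. ]
bottom front [ -0.1 -18.7  20. ]
knob [ -0.8 -79.2 -22. ]
shaft [ 1.4  0.5 82.6]
```

Request:
drive_tool:
  increments:
    - [[0.13,0.15,0.5,0,0],[0.13,0.15,1,0,0],[0.13,0.15,1.5,0,0],[0.13,0.15,2,0,0],[0.13,0.15,2.3,0,0],[0.13,0.15,2.6,0,0],[0.13,0.15,2.9,0,0],[0.13,0.15,3.2,0,0],[0.13,0.15,3.5,0,0],[0.13,0.15,3.5,0,0]]

```text
time_s: 9.05
tcp_pos: [0.5387, -0.0714, 0.1253]
ee_rot: [[0.903, 0.43, -0.002], [0.43, -0.903, -0.001], [-0.002, -0.0, -1.0]]
contact_force: [-0.7, -0.2, -3.3]
gripper_width: 0.382
```

Request:
drive_tool:
  increments:
    - [[0,0,0.3,0,0],[0,0,0.6,0,0],[0,0,0.9,0,0],[0,0,1.1,0,0],[0,0,1.3,0,0],[0,0,1.45,0,0],[0,0,1.6,0,0],[0,0,1.7,0,0],[0,0,1.75,0,0],[0,0,1.75,0,0]]

```text
time_s: 10.3
tcp_pos: [0.5387, -0.0714, 0.1092]
ee_rot: [[0.903, 0.43, -0.001], [0.43, -0.903, -0.001], [-0.001, 0.0, -1.0]]
contact_force: [-4.1, 0.6, 5.7]
gripper_width: 0.386
```

Request:
drive_tool:
  increments:
    - [[0,0,0,0,80],[0,0,0,0,80],[0,0,0,0,80],[0,0,0,0,80],[0,0,0,0,80],[0,-0.1,-2,0,80],[0,-0.1,-5,0,80],[0,-2,-7,0,80],[0,-5,-7,0,80],[0,-5,-7,0,80]]
  newtons: 30

```text
time_s: 11.55
tcp_pos: [0.5167, -0.025, 0.1796]
ee_rot: [[0.902, 0.432, -0.001], [0.432, -0.902, -0.001], [-0.001, 0.0, -1.0]]
contact_force: [0.4, -1.2, 1.4]
gripper_width: 0.796
```

```bash
python3 - <<'E'
from h import *
s=ctrl.state();print(s['tcp_pos'],s['contact_force'])
c=snap('wrist','w4'); t=snap('top','t4');
a=cv2.resize(t['color'][135:260,115:290],(700,500),interpolation=cv2.INTER_CUBIC)
b=cv2.resize(snap('side','s4')['color'][80:245,170:330],(400,412))
o=np.zeros((600,800,3),np.uint8);o[:300,:400]=cv2.resize(c['color'],(400,300));o[300:586,:400]=cv2.resize(a,(400,286));o[:412,400:]=b
cv2.imwrite('pics/m4.png',o)
print(proj('w4',[.5384,-.0702,.114])*.78125)
E
```

```text
[ 0.516685   -0.02502259  0.17957761] [ 0.41819793 -1.20812034  1.39563631]
[197.82749151 216.09590172]
```

View pics/m4.png

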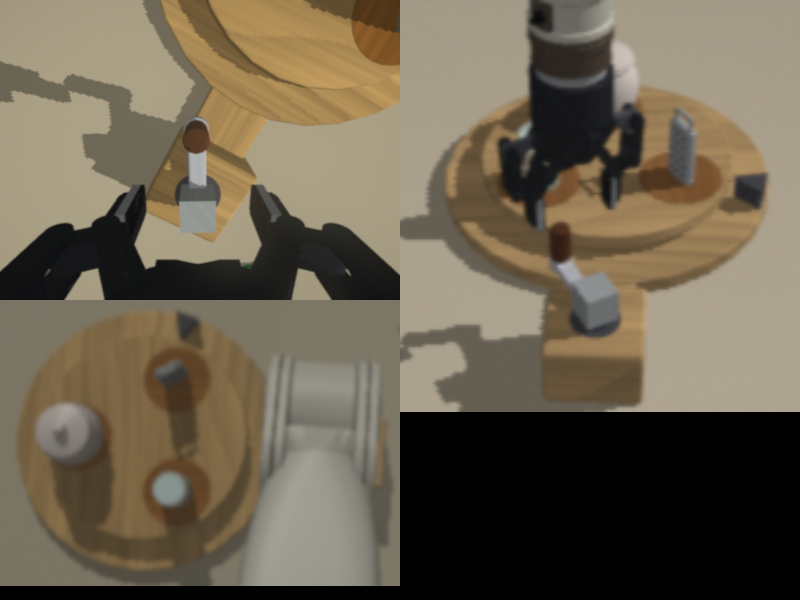

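The crank sits upright and home on the shaft (wrist panel: hub (198,216), as predicted; knob (197,130)). The turntable hasn't moved. Next, take the knob.

```bash
python3 - <<'E'
from h import *
for a in (110,115.5,121):
    p=np.array([.5383,-.0703,0])+.078*np.array([np.cos(np.radians(a)),np.sin(np.radians(a)),0])
    print(a,p,[(proj('w4',p+[0,0,z])*.78125).round(1).tolist() for z in(.09,.13)])
# clockwise winding waypoints in tool axes: fixed hand, tool x=(c,s), y=(s,-c), from knob at 115.5
R=np.array([[.902,.432],[.432,-.902]])
f=lambda a:np.array([np.cos(np.radians(a)),np.sin(np.radians(a))])*7.8
for k in range(0,6):
    s=115.5-k*120
    print('start',s,[(R.T@(f(s-12*i)-f(s))).round(1).tolist() for i in range(1,11)])
# pot/pointer angles from t4 with pot lid etc
S=np.array([.5383,-.0703]);b=np.radians(86.9);c=S+.3*np.array([np.cos(b),np.sin(b)]);print('centre',c)
x=lambda f_,u,v,z:np.degrees(np.arctan2(*(atz(f_,u,v,z)[:2]-c)[::-1]))
print('pot',[round(x('top0',115+85/3.2,135+183/3.2,z),1) for z in(.135,.145)],'pointer',x('top0',115+263/3.2,135+35/3.2,.05), x('side0',185+757*0+357/400*140,80+184/400*165,.04))
E
```

```text
110 [0.51162243 0.00299602 0.        ] [[205.6, 130.3], [207.3, 141.3]]
115.5 [5.04720134e-01 1.01652179e-04 0.00000000e+00] [[197.7, 129.9], [197.7, 140.8]]
121 [ 0.49812703 -0.00344095  0.        ] [[189.9, 130.2], [188.2, 141.2]]
start 115.5 [[1.6, 0.2], [3.2, 0.7], [4.6, 1.5], [5.8, 2.6], [6.7, 3.9], [7.4, 5.4], [7.7, 7.0], [7.7, 8.6], [7.4, 10.2], [6.7, 11.7]]
start -4.5 [[-1.0, 1.3], [-2.2, 2.4], [-3.6, 3.2], [-5.1, 3.7], [-6.8, 3.9], [-8.4, 3.7], [-9.9, 3.2], [-11.3, 2.4], [-12.6, 1.3], [-13.5, -0.0]]
start -124.5 [[-0.7, -1.5], [-1.0, -3.1], [-1.0, -4.7], [-0.7, -6.3], [0.0, -7.8], [1.0, -9.1], [2.2, -10.2], [3.6, -11.0], [5.2, -11.5], [6.8, -11.7]]
start -244.5 [[1.6, 0.2], [3.2, 0.7], [4.6, 1.5], [5.8, 2.6], [6.7, 3.9], [7.4, 5.4], [7.7, 7.0], [7.7, 8.6], [7.4, 10.2], [6.7, 11.7]]
start -364.5 [[-1.0, 1.3], [-2.2, 2.4], [-3.6, 3.2], [-5.1, 3.7], [-6.8, 3.9], [-8.4, 3.7], [-9.9, 3.2], [-11.3, 2.4], [-12.6, 1.3], [-13.5, -0.0]]
start -484.5 [[-0.7, -1.5], [-1.0, -3.1], [-1.0, -4.7], [-0.7, -6.3], [0.0, -7.8], [1.0, -9.1], [2.2, -10.2], [3.6, -11.0], [5.2, -11.5], [6.8, -11.7]]
centre [0.55452364 0.229261  ]
pot [np.float64(95.5), np.float64(96.4)] pointer -20.307006221163604 -18.814126969397858
```

Request:
drive_tool:
  increments:
    - [[0,-1,0,0,60],[0,-2.8,0,0,60],[0,-2.8,1,0,60],[0,-2.8,3,0,60],[0,-2.8,5,0,60],[0,-2.8,6.3,0,60],[0,-2.8,6.6,0,60],[0,-2.8,6.6,0,60],[0,-2.8,6.6,0,40],[0,-2.8,6.6,0,35]]

```text
time_s: 12.95
tcp_pos: [0.5059, -0.0014, 0.1137]
ee_rot: [[0.903, 0.43, 0.0], [0.43, -0.903, -0.001], [-0.0, 0.001, -1.0]]
contact_force: [-1.3, -0.8, 0.4]
gripper_width: 0.347
```

Request:
drive_tool:
  increments:
    - [[0,-0.2,0,0,35],[0,-0.2,0,0,35],[0,-0.2,0,0,0],[0,-0.2,0,0,0],[0,-0.2,0,0,0],[0,-0.2,0,0,0],[0,-0.2,0,0,0],[0,-0.2,0,0,0],[0,-0.2,0,0,0],[0,-0.2,0,0,0]]
  newtons: 30

```text
time_s: 14.2
tcp_pos: [0.505, 0.0005, 0.1138]
ee_rot: [[0.903, 0.43, 0.0], [0.43, -0.903, -0.001], [-0.0, 0.001, -1.0]]
contact_force: [-0.9, 1.4, 1.5]
gripper_width: 0.246
```

Request:
drive_tool:
  increments:
    - [[1.6,0.2,0,0,0],[3.2,0.7,0,0,0],[4.6,1.5,0,0,0],[5.8,2.6,0,0,0],[6.7,3.9,0,0,0],[7.4,5.4,0,0,0],[7.7,7.0,0,0,0],[7.7,8.6,0,0,0],[7.4,10.2,0,0,0],[6.7,11.7,0,0,0]]

```text
time_s: 15.45
tcp_pos: [0.6158, -0.0773, 0.1137]
ee_rot: [[0.903, 0.43, 0.0], [0.43, -0.903, -0.0], [-0.0, 0.0, -1.0]]
contact_force: [-2.3, 3.0, 2.6]
gripper_width: 0.251
```

```bash
cat > nxt.py <<'E'
from h import *
import sys
s=ctrl.state();p=s['tcp_pos'][:2];R=s['ee_rot'][:2,:2];c=np.array([.5383,-.0703]);d=p-c
a=np.degrees(np.arctan2(d[1],d[0]));print(s['tcp_pos'].round(4),'r',np.linalg.norm(d).round(4),'ang',a.round(1),s['contact_force'].round(1),s['gripper_width'].round(3),'t',s['time_s'])
a0=float(sys.argv[1]);st=float(sys.argv[2])
for i in range(1,11):
    q=np.radians(a0-st*i);print((R.T@(c+.078*np.array([np.cos(q),np.sin(q)])-p)*100).round(1).tolist(),end=' ')
E
python3 nxt.py -4.5 12
```

```text
Traceback (most recent call last):
  File "nxt.py", line 4, in <module>
    a=np.degrees(np.arctan2(d[1],d[0]));print(s['tcp_pos'].round(4),'r',np.linalg.norm(d).round(4),'ang',a.round(1),s['contact_force'].round(1),s['gripper_width'].round(3),'t',s['time_s'])
                                                                                                                                                ^^^^^^^^^^^^^^^^^^^^^^^^
AttributeError: 'float' object has no attribute 'round'
```

Request:
drive_tool:
  increments:
    - [[-1.0,1.3,0,0,0],[-2.2,2.4,0,0,0],[-3.6,3.2,0,0,0],[-5.1,3.7,0,0,0],[-6.8,3.9,0,0,0],[-8.4,3.7,0,0,0],[-9.9,3.2,0,0,0],[-11.3,2.4,0,0,0],[-12.6,1.3,0,0,0],[-13.5,0,0,0,0]]

```text
time_s: 16.7
tcp_pos: [0.4953, -0.1358, 0.1143]
ee_rot: [[0.903, 0.43, 0.006], [0.43, -0.903, -0.001], [0.004, 0.004, -1.0]]
contact_force: [6.9, 4.6, -2.8]
gripper_width: 0.255
```

```bash
sed -i "s/s\['gripper_width'\].round(3)/s['gripper_width']/" nxt.py; python3 nxt.py -124.5 12
```

```text
[ 0.4953 -0.1358  0.1143] r 0.0784 ang -123.3 [ 6.9  4.6 -2.8] 0.2547304945700356 t 16.7
[-0.7, -1.7] [-1.1, -3.2] [-1.1, -4.9] [-0.7, -6.5] [-0.1, -8.0] [0.9, -9.3] [2.1, -10.4] [3.5, -11.2] [5.1, -11.7] [6.7, -11.9]
```

Request:
drive_tool:
  increments:
    - [[-0.7,-1.7,0.05,0,0],[-1.1,-3.2,0.05,0,0],[-1.1,-4.9,0.05,0,0],[-0.7,-6.5,0.05,0,0],[-0.1,-8,0.05,0,0],[0.9,-9.3,0.05,0,0],[2.1,-10.4,0.05,0,0],[3.5,-11.2,0.05,0,0],[5.1,-11.7,0.05,0,0],[6.7,-11.9,0.05,0,0]]

```text
time_s: 17.95
tcp_pos: [0.5051, 0.001, 0.1134]
ee_rot: [[0.903, 0.43, 0.004], [0.43, -0.903, -0.002], [0.003, 0.004, -1.0]]
contact_force: [-1.0, -5.7, 1.0]
gripper_width: 0.249
```

```bash
python3 nxt.py 115.5 12
```

```text
[0.5051 0.001  0.1134] r 0.0786 ang 114.9 [-1.  -5.7  1. ] 0.24941727443191294 t 17.95
[1.5, 0.2] [3.1, 0.7] [4.5, 1.5] [5.7, 2.6] [6.7, 4.0] [7.3, 5.4] [7.7, 7.0] [7.7, 8.7] [7.4, 10.3] [6.7, 11.8]
```

Request:
drive_tool:
  increments:
    - [[1.5,0.2,0,0,0],[3.1,0.7,0,0,0],[4.5,1.5,0,0,0],[5.7,2.6,0,0,0],[6.7,4,0,0,0],[7.3,5.4,0,0,0],[7.7,7,0,0,0],[7.7,8.7,0,0,0],[7.4,10.3,0,0,0],[6.7,11.8,0,0,0]]

```text
time_s: 19.2
tcp_pos: [0.6161, -0.0747, 0.1135]
ee_rot: [[0.902, 0.431, 0.002], [0.431, -0.902, 0.003], [0.003, -0.002, -1.0]]
contact_force: [-3.4, 3.1, 4.5]
gripper_width: 0.245
```

```bash
python3 nxt.py -4.5 10.5
```

```text
[ 0.6161 -0.0747  0.1135] r 0.0779 ang -3.2 [-3.4  3.1  4.5] 0.24536846082940192 t 19.2
[-0.9, 1.3] [-1.9, 2.3] [-3.1, 3.1] [-4.4, 3.7] [-5.8, 4.0] [-7.2, 4.0] [-8.7, 3.8] [-10.0, 3.4] [-11.3, 2.7] [-12.3, 1.8]
```

Request:
drive_tool:
  increments:
    - [[-0.9,1.3,0,0,0],[-1.9,2.3,0,0,0],[-3.1,3.1,0,0,0],[-4.4,3.7,0,0,0],[-5.8,4,0,0,0],[-7.2,4,0,0,0],[-8.7,3.8,0,0,0],[-10,3.4,0,0,0],[-11.3,2.7,0,0,0],[-11.3,2.7,0,0,0]]

```text
time_s: 20.45
tcp_pos: [0.5247, -0.1475, 0.1133]
ee_rot: [[0.902, 0.431, 0.002], [0.431, -0.902, 0.004], [0.003, -0.003, -1.0]]
contact_force: [1.0, 5.1, 2.5]
gripper_width: 0.25
```

```bash
python3 - <<'E'
from h import *
s=ctrl.state();print(s['tcp_pos'],s['contact_force'])
t=snap('top','t5')['color'];b=snap('side','s5')['color']
o=np.zeros((400,800,3),np.uint8);o[:,:400]=cv2.resize(t[135:260,115:240],(400,400),interpolation=cv2.INTER_CUBIC)
o[:400,400:]=cv2.resize(b[80:245,185:325],(400,400))
cv2.imwrite('pics/m5.png',o)
E
```

```text
[ 0.52468616 -0.1475268   0.11333445] [1.01623395 5.05176979 2.50859626]
```

View pics/m5.png

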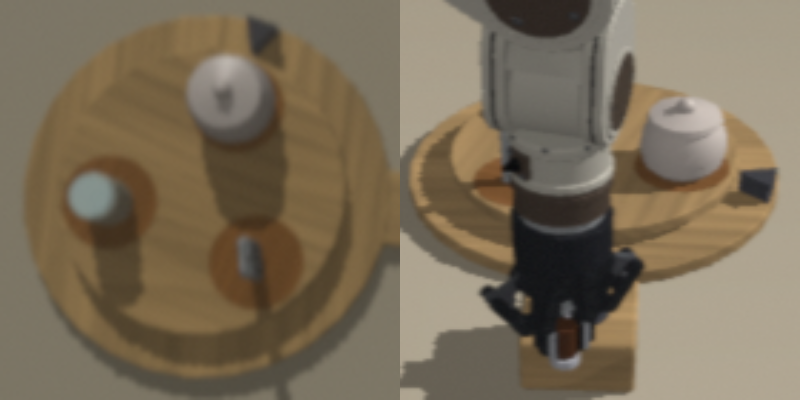

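```bash
python3 - <<'E'
from h import *
c=np.array([.5545,.2293])
def x(f,u,v,z):
    d=atz(f,u,v,z)[:2]-c; return np.degrees(np.arctan2(d[1],d[0])).round(1),np.linalg.norm(d).round(3)
T=lambda u,v:(115+(u+.5)/3.2-.5,135+(v+.5)/3.2-.5)
Sd=lambda u,v:(185+(u-400)*.35,80+v*.4125)
print('pot top',[x('t5',*T(222,100),z) for z in(.135,.145)],'side',x('s5',*Sd(684,103),.14),x('s5',*Sd(684,145),.09))
print('pot old side',x('side0',*Sd(590,46),.14),'top',x('top0',*T(85,183),.14))
print('pointer',x('t5',*T(263,37),.05),x('s5',*Sd(757,184),.04),'inner tip?',x('t5',*T(252,52),.05))
# table centre check: rim of base (r~.188) in top image
E
```

```text
pot top [(np.float64(-25.0), np.float64(0.085)), (np.float64(-26.7), np.float64(0.084))] side (np.float64(-20.1), np.float64(0.097)) (np.float64(-26.8), np.float64(0.104))
pot old side (np.float64(89.9), np.float64(0.088)) top (np.float64(95.2), np.float64(0.09))
pointer (np.float64(-20.1), np.float64(0.173)) (np.float64(-18.8), np.float64(0.179)) inner tip? (np.float64(-18.4), np.float64(0.153))
```

```bash
python3 - <<'E'
from h import *
from scipy.optimize import least_squares
def blob(f,box,seed):
    a=cv2.imread(f'pics/{f}.png');h=cv2.cvtColor(a,cv2.COLOR_BGR2HSV)
    m=((h[...,1]<55)&(h[...,2]>70)).astype(np.uint8);k=np.zeros_like(m);k[box[0]:box[1],box[2]:box[3]]=1
    n,l,st,ce=cv2.connectedComponentsWithStats(m*k,connectivity=4)
    j=1+np.argmin(np.hypot(*(ce[1:]-seed).T)+1e3*(st[1:,4]<80));print(f,st[j],ce[j].round(1));x,y,w,hh=st[j,:4]
    return np.array([x+(w-1)/2,y+(hh-1)/2])
o={'top0':blob('top0',(165,220,120,165),(145,193)),'t5':blob('t5',(145,185,168,205),(187,165)),
   'side0':blob('side0',(92,135,230,275),(251,113)),'s5':blob('s5',(112,160,265,318),(284,138))}
c0=np.array([.5545,.2293])
def r(p):
    c=p[:2];e=list((c-c0)/.002)
    for f,th,z in(('top0',p[2],p[4]),('t5',p[3],p[4]),('side0',p[2],p[5]),('s5',p[3],p[5])):
        e+=list(proj(f,[c[0]+.095*np.cos(th),c[1]+.095*np.sin(th),z])-o[f])
    return e
s=least_squares(r,[*c0,1.67,-.35,.1,.1]);print(s.x[:2],np.degrees(s.x[2:4]),s.x[4:],np.round(s.fun,1))
E
```

```text
top0 [131 180  28  27 602] [144.7 192.8]
t5 [174 152  26  27 559] [186.5 165.1]
side0 [ 230   92   45   37 1330] [251.7 106.9]
s5 [ 266  112   52   43 1478] [291.6 130. ]
[0.56079741 0.22941935] [ 94.04729022 -16.44312074] [0.06814277 0.09881838] [ 3.1  0.1  2.  -0.8 -1.2 -1.3 -0.8 -0.5 -5.7  0.1]
```

```bash
python3 - <<'E'
from h import *
from scipy.optimize import least_squares
Sd=lambda u,v:np.array((185+(u-400)*.35,80+v*.4125))
o={'top0':np.array([144.5,193]),'t5':np.array([186.5,165]),'side0':Sd(589.5,79),'s5':Sd(684.5,142)}
c0=np.array([.5545,.2293])
def r(p):
    c=p[:2];e=list((c-c0)/.002)
    for f,th,z in(('top0',p[2],p[4]),('t5',p[3],p[4]),('side0',p[2],p[5]),('s5',p[3],p[5])):
        e+=list(proj(f,[c[0]+.095*np.cos(th),c[1]+.095*np.sin(th),z])-o[f])
    return e
s=least_squares(r,[*c0,1.67,-.35,.1,.1]);print(s.x[:2],np.degrees(s.x[2:4]),s.x[4:],np.round(s.fun,1))
c=s.x[:2]
for f,u,v,z in(('t5',115+263.5/3.2-.5,135+37.5/3.2-.5,.05),('s5',*Sd(757,184),.035)):
    d=atz(f,u,v,z)[:2]-c;print(np.degrees(np.arctan2(d[1],d[0])),np.linalg.norm(d))
E
```

```text
[0.55611714 0.22950571] [ 92.41615529 -20.73252715] [0.08367224 0.08602293] [ 0.8  0.1  0.5 -0.8 -0.1 -0.1 -0.8  0.4 -1.3 -0.5]
-20.335959062001958 0.17109676701472848
-17.024927791406082 0.1762335321028008
```

Crank count says the pot turned 115°. The image fits put the pot at about -21° to -25° and the pointer at about -17° to -20°, so it is a slight overshoot within tolerance. I'll wind back about 12° of crank (2.4° of susan), release and lift.

Request:
drive_tool:
  increments:
    - [[0.5,0.25,0,0,0],[0.95,0.5,0,0,0],[1.4,0.8,0,0,0],[1.4,0.8,0,0,0],[1.4,0.8,0,0,0],[1.4,0.8,0,0,60],[1.4,0.8,0,0,60],[1.4,0.8,0,0,60],[1.4,0.8,0,0,60],[1.4,0.8,0,0,60]]

```text
time_s: 21.8
tcp_pos: [0.5412, -0.1489, 0.1131]
ee_rot: [[0.902, 0.431, 0.001], [0.431, -0.902, 0.003], [0.003, -0.002, -1.0]]
contact_force: [0.4, -0.1, 0.3]
gripper_width: 0.597
```

Request:
drive_tool:
  increments:
    - [[0,0,-1,0,60],[0,0,-3,0,60],[0,0,-6,0,60],[0,2,-10,0,60],[0,5,-14,0,60],[0,8,-14,0,60],[0,8,-14,0,60],[0,8,-14,0,60],[0,8,-14,0,60],[0,8,-14,0,60]]

```text
time_s: 23.05
tcp_pos: [0.5753, -0.2208, 0.2529]
ee_rot: [[0.902, 0.432, 0.001], [0.432, -0.902, 0.003], [0.002, -0.003, -1.0]]
contact_force: [-1.0, 0.5, -0.4]
gripper_width: 0.602
```

```bash
python3 - <<'E'
from h import *
s=ctrl.state();print(s['time_s'],s['tcp_pos'],s['contact_force'],abs(s['qvel']).max())
t=snap('top','t6')['color'];b=snap('side','s6')['color'];w=snap('wrist','w6')['color']
o=np.zeros((600,800,3),np.uint8);o[:400,:400]=cv2.resize(t[135:260,115:240],(400,400),interpolation=cv2.INTER_CUBIC)
o[:400,400:]=cv2.resize(b[80:245,185:325],(400,400));o[400:,:266]=cv2.resize(w,(266,200));o[400:,266:532]=cv2.resize(b,(266,200))
cv2.imwrite('pics/m6.png',o)
E
```

```text
23.05 [ 0.57527128 -0.22079306  0.25294308] [-1.00547838  0.50828084 -0.3615049 ] 0.23567834454508294
```

View pics/m6.png

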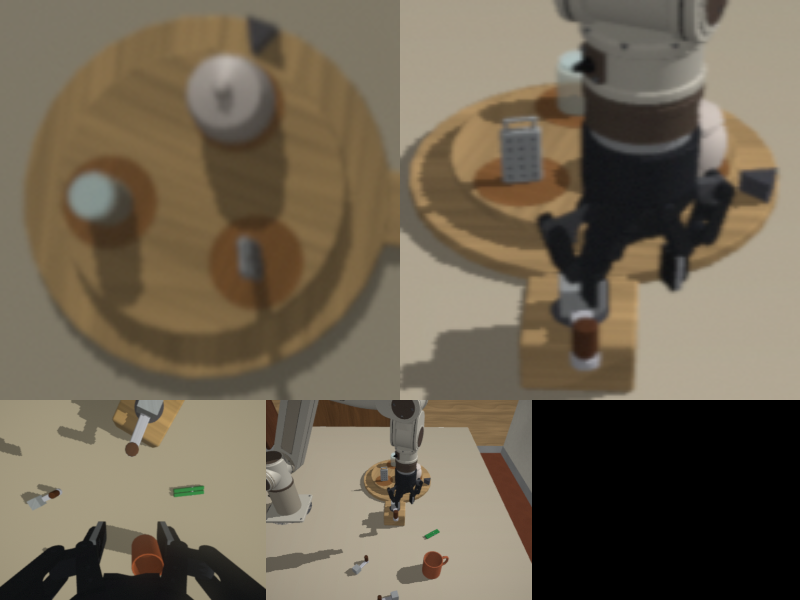

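The fingers are clear, the pot stands by the pointer, and the mug and peg haven't moved. One last crop checks that the hub is still seated, with the expected hub outline overlaid.

```bash
python3 - <<'E'
from h import *
S=np.array([.5383,-.0703]);a=np.radians(-91)
u=np.array([np.cos(a),np.sin(a)]);v=np.array([-u[1],u[0]])
kk=[('w6',0)]
o=np.zeros((480,800,3),np.uint8)
for j,(f,box) in enumerate((('w6',(0,100,210,330)),('s6',(165,245,210,306)))):
    im=cv2.imread(f'pics/{f}.png');r0,r1,c0,c1=box;s=400/(c1-c0);m=cv2.resize(im[r0:r1,c0:c1],None,fx=s,fy=s,interpolation=cv2.INTER_CUBIC)
    for z in(.078,.114):
        q=[((proj(f,[*(S+.017*(i*u+k*v)),z])+.5-[c0,r0])*s).round().astype(int).tolist() for i,k in((1,1),(1,-1),(-1,-1),(-1,1))]
        cv2.polylines(m,[np.array(q)],True,(0,0,255) if z>.1 else (0,255,0),1)
    p=((proj(f,[*(S+.078*u),.13])+.5-[c0,r0])*s).astype(int).tolist();cv2.circle(m,p,4,(255,0,0),1)
    h=min(480,m.shape[0]);o[:h,j*400:j*400+400]=m[:h,:400]
cv2.imwrite('pics/m7.png',o)
E
```

```text
(no output)
```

View pics/m7.png

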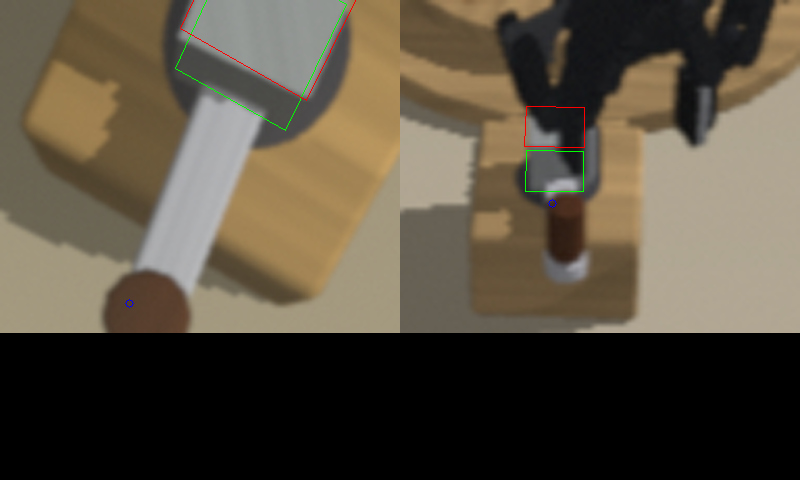

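The hub's top edge falls on the outline expected for a seated crank, within about 1 px in the wrist view. I'm handing in.

```bash
python3 -c "
from rig import workorder,ctrl
print(ctrl.state()['time_s'],workorder.job_done())"
```

```text
the job is handed in; nothing more can be done
23.2 None
```

I fitted the largest crank onto the shaft and let go. I then took it by the knob, wound it about 575° clockwise, released it and lifted clear. The job is handed in at 23.2 s; no verdict was reported.

**Crank seating:** it settled at the expected height, with the force rising as it met the collar. A final overlay showed the hub's top edge within about 1 px of where a seated crank should be.

**Pot alignment:** my best estimate is 2–3° past the pointer, against a tolerance of 8.6°. The estimates disagreed:
- The pot measured between -20° and -27°, the far end coming from cruder lid and side-view readings.
- The pointer measured between -17° and -20°.
- I wound the crank back about 12° to correct this. The pot showed no visible movement afterwards, so most of that probably went into the socket's play.

**Everything else:** the mug and peg looked unmoved, and the gripper ended clear of everything.

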